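# Nip up a trailer socket and hold its sprung lid at the setting line

## Task

The lorry trailer socket standing loose between the jaws of the machine vise has just had a new lid spring, and I want to lock the spring's set screw. First wind the vise crank until the jaws grip the socket tight, then lift the sprung lid by its finger tongue to the black setting line on the hinge cheeks (40 degrees open; never pull it far past the line) and keep holding it there: finish with the lid still held steady in the gripper, the socket standing square and down in the vise. Leave the other things on the bench where they lie.

Things in the scene. Friction and masses are not known exactly. Their poses are not given: they have to be found in the camera images.
- vise: grey machine vise on a dark steel riser (180 x 340 mm, 75 mm tall), fixed. Origin on the bench under its centre, z up. Local y runs along the screw: crank at the -y end, fixed jaw at the +y end; -x is the operator's side. Bed 120 mm, jaw tops 165 mm above the bench. Screw axis over x = 0, 102 mm above the bench. The vise body ends at y = -162 mm, the crank arm lies at y = -177 to -195 mm
- moving_jaw: the sliding jaw nearer the crank; it slides towards +y of the vise as the crank is wound, 5 mm per turn. At the start the jaws stand 4.5 to 8.5 mm wider than the socket. (Its origin is at the vise's origin when the jaw is fully back and shifts along y with the jaw.)
- fixed_jaw: the fixed jaw at the +y end; its gripping face is at y = +85 mm in the vise frame (its origin coincides with the vise's)
- vise_screw (a joint): crank angle in rad: 0 = jaw fully back, crank arm straight up; grows as it is wound clockwise seen from the crank end (from up towards the vise's +x, then down). Starts at 0 to 5. Takes 4 to 6 N at the handle; the jaws close on the socket at about 10.7, then it turns stiffer (8 N or so) and stops dead, tight, at 11.38. Let go, it springs back about 0.5 rad and stays tight
- crank_grip (a point): point on the axis of the crank handle, 46 mm out from the crank arm, where to take it: a black round bar 20 mm thick, 72 mm long, parallel to the screw (vise y) and 55 mm off its axis. It spins freely on its pin, so a gripper need not turn with it; the point's orientation means nothing
- screw_end (a point): fixed point on the screw axis, centre of the circle (radius 55 mm, in the vise's x-z plane) on which crank_grip travels; 102 mm above the bench
- socket: cast aluminium trailer socket, loose, 0.6 kg, on the vise bed: square back box 62 (x) by 58 (y, between the jaws) by 64 mm tall, a 108 x 86 x 8 mm flange, a 69 mm round barrel with brass pins, shut by the lid. Origin under the centre of the back box, z up; -x is where the lid's tongue points, +x the hinge side, y along the hinge pin. Unclamped, the lid spring can pull it over
- socket_lid: the black lid: a disc 75 mm across, 12 mm thick, with a finger tongue sticking out 38 mm beyond the rim, away from the hinge, 22 mm wide (along y) and 10 mm thick. Origin on the hinge pin; -x points along the lid to the tongue, y along the pin, z out of the lid's top
- lid_tongue (a point): middle of the tongue's width and thickness, 18 mm from its end, 115.5 mm from the hinge pin in the lid's plane; about 232 mm above the bench when shut. Free air beside and at least 35 mm below it
- lid_pin (a point): middle of the hinge pin, on the socket 112 mm above its underside and 52 mm to +x
- lid_hinge (a joint): opening angle of the lid in rad, 0 = shut, growing as the tongue is lifted, to 1.75 at most. A spring pulls it shut (about 2.5 N at the tongue when shut, 4 to 5 N at the line); let go, it snaps shut. The black setting line on each hinge cheek is at 0.70 (40 degrees): there the lid's edge is in line with it
- spanner: open/ring spanner of bare steel lying flat, 200 mm long, 38 mm over the jaws, 8 mm thick; origin under its middle, +x towards the open jaw. Not part of the job
- screwdriver: flat-blade screwdriver with a black handle, lying, 210 mm long, handle 26 mm thick; origin under its middle, +x towards the blade. Not part of the job
- wire_brush: wire brush with a wooden handle, lying, 245 mm long, 30 mm wide, 24 mm tall; origin under its middle, +x towards the bristles. Not part of the job
- trailer_plug: round black trailer plug (the socket's mate) lying on its side, 120 mm long, 60 mm thick; origin under its middle, +x towards the contacts. Not part of the job
- spray_can: aluminium spray can with a white cap, standing, 62 mm diameter, about 190 mm tall; origin under its centre. Not part of the job
- grease_tin: squat steel tin, standing, 84 mm diameter, about 75 mm tall; origin under its centre. Not part of the job
- mug: white mug, standing, 82 mm rim diameter, 92 mm tall; origin under its centre, handle at +y. Not part of the job
- hammer: hammer with a wooden shaft lying, 280 mm long, head 26 mm thick; origin under its middle, +x towards the head. Not part of the job
There are look-alikes about, which are no part of the job. Leave any purple look-alike of the socket alone.

How it is judged:
On the way, in this order (a step that is already met when the one before it is completed fails the run):
1. the vise jaws grip the socket tight from both sides, the socket standing square on the bed (contact force between socket and moving_jaw above 20 N and contact force between socket and fixed_jaw above 20 N and angle between socket's own z axis and vertical below 0.07 rad and z of socket in the frame of vise between 0.116 and 0.125 m), for 0.3 s.
2. the lid is lifted to the setting line and held there by the fingers (value of joint lid_hinge between 0.6 and 0.8 rad and contact force between the fingers and socket_lid above 1.5 N), for 0.5 s.
At the end, for the whole second after the job is handed in: still holding: the fingers bear the lid (over 1.5 N), still (under 0.15 rad/s) at the line (0.70 rad +- 0.10); both jaws press the socket with over 20 N; the socket stands upright (tilt under 0.07 rad), down on the vise bed (origin 116 to 125 mm above the bench) (all of step 1 and all of step 2 and velocity of joint lid_hinge between -0.15 and 0.15 rad/s); the arm keeps its last pose, push and grip.
It fails at once if the lid is pulled far past the line (over 1.0 rad, 57 degrees) (value of joint lid_hinge above 1 rad).
It fails at once if another thing on the bench is shifted by more than 30 mm (distance of any of spanner, screwdriver, wire_brush, trailer_plug, spray_can, grease_tin, mug, hammer from where it was at the start of the episode above 0.03 m).
It also fails if it takes over 67 s, if anything falls off the work surface, if the arm or the gripper's body presses on something with over 40 N, if the wrist force passes 120 N, or if a joint passes its speed limit or range.

## Robot

A 6-joint arm with a two-finger parallel gripper is mounted at the origin on the work surface. World frame = base frame: x ahead of the robot, y to its left, z up, the work surface at z = 0. Lengths are in m, angles in rad, forces in N, time in s.
With the tool pointing down it reaches from about 0.275 to 0.825 m from the base axis. Payload 4.9 kg.
Tool frame: the origin (TCP) lies where the fingers leave the gripper's body, on its centre line; the fingertips stand 73 mm ahead of it and the grasp point (between the pads) lies 54 mm ahead of it; x points along the fingers, y is the direction in which the jaws open and shut, and the axes are right-handed (so a half turn about x gives the same grasp; the last joint's range is limited). The gripper opens to 85 mm and grips with 20 to 120 N. Pads are 22 mm wide; open, the fingers measure 114 mm over their backs; the gripper's body (76 mm by 85 mm) begins 54 mm behind the grasp point. The pads swing forward as they close: fully open they stand 13 mm farther back than shut.
Start: joints at [-1.448, 0.326, -0.193, 1.052, 0, 1.437], TCP at [0.14, -0.532, 0.304] pointing down, gripper open.
Joint ranges: [-2.65, 2.65], [-0.97, 1.79], [-1.3, 1.35], [-1.93, 2.1], [-1.47, 1.37], [-3.14, 3.14]. Speed limits (rad/s): [2.57, 2.57, 3.14, 3.14, 3.14, 3.14].

## Interface

Orientations are given as a rotation vector (axis times angle).
In Python, from station import monitor, read_camera, job, models gives the robot as it stands. The module is installed in compiled form; this text tells all that it offers.
- The arm moves only by the shell command python3 -m pendant 'ROWS' [FORCE]. ROWS is JSON, a list that holds one entry, the list of rows, each a list of 7 numbers: the shift along the tool's x, y, z in mm, then the turn, a rotation vector about the tool's x, y, z in degrees, then the closure in counts, from 0 (fully open) to 255 (shut). A call has 1 to 8 rows; each row is the pose to reach, as a shift and turn from the pose commanded when the call began, along the tool's axes at that moment; what a row does not reach only later rows make up. A row lasts 1/10 s, in which the tool goes at most 50 mm and 8.59 degrees, less where a joint would pass 70% of its speed; a pose out of reach is approached as far as the arm can. A call with a gripper value outside its range is refused whole. The fingers move at their own pace and stop on an object; FORCE is the grip in N (left out, the last holds). Time passes only in rows, so rows that repeat a pose let the fingers close. It gives the time, the measured TCP pose, the force and the opening at its end, in the units of the state.
- monitor.get_state(): the state, without advancing time (a new reading comes with each control period).
- read_camera(name): name is "scene" or "top" or "wrist"; returns a dict with "img" (420x560x3 uint8, blue, green, red), "range_z" (420x560 float32, m along the optical axis (not along the pixel's ray), 0 where there is no reading), "fx", "fy", "cx", "cy" (pixels), "k1" (the pictures are not rectified: a ray, as slopes to the right and down, at radius r is drawn at 1 + k1 r^2 times it, then the intrinsics apply), "R" (3x3) and "t" (3): a world point X has camera coordinates R X + t. Camera axes: x right, y down, z forward; pixel columns grow to the right and rows downward; lengths in m; the calibration is good to about 2 mm. A picture is of the moment at which its call begins.
- job.finish_job(): hands the job in, once; it reports no verdict.
Trained networks look in a picture, given as the dict that the camera call returned (one of the last four; its "shot" number tells which), for a name from the list of things; names that differ only in an ending like _2 or _b are one class to them, and where a whole thing is asked for, a point or a joint stands for the part that bears it (a point fixed in the world has none). Each returns a list of dicts, best first, with "p" (0 to 1); they miss things now and then, are a little off and sometimes report something else, mostly with a low value. They report only what shows in the picture. A call takes as long as a camera call. They do not tell look-alikes from the thing itself.
- models.masks_of(picture, label): "pixels" (420x560 bool, what is visible of it) and "rect" ([left, top, right, bottom] in pixels, round what is visible of it).
The state is a dict: "t": time; "qpos": joint angles; "qvel": joint speeds; "tau": joint torques, N m; "ee_pos": TCP position; "ee_rot": TCP orientation; "force": force on the tool from outside, world axes, zero at the start; "torque": the same for the moment, N m; "finger_gap": finger opening in m.
Only numpy, scipy, OpenCV 4.12 (cv2) and the standard library are available. Lean on these libraries where they do the work, as an engineer would, in place of code of your own. Each camera call takes 0.05 s, during which the arm holds its last target.

## Working session

There is one attempt and no reset: what is moved stays moved. The work goes in short steps, Python scripts to look and compute and a shell command to move; the robot and the scene stay as the last step left them, time stands still between calls to the robot, and variables do not carry over. Pictures are saved under pics/ and viewed, and the job is handed in when it is done.

```bash
ls; mkdir -p pics; cat > h.py <<'E'
import numpy as np,cv2
from station import monitor, read_camera, job, models
from scipy.spatial.transform import Rotation as Ro
def undist(c,uv):
    uv=np.atleast_2d(np.float64(uv))
    K=np.array([[c['fx'],0,c['cx']],[0,c['fy'],c['cy']],[0,0,1]])
    return cv2.undistortPoints(uv[:,None],K,np.array([c['k1'],0,0,0.])).reshape(-1,2)
def ray(c,uv):
    s=undist(c,uv);R=np.array(c['R']);t=np.array(c['t'])
    d=np.c_[s,np.ones(len(s))]@R
    return -R.T@t,d
def pts(c,uv):
    uv=np.atleast_2d(np.int64(uv)); z=c['range_z'][uv[:,1],uv[:,0]]
    o,d=ray(c,uv); return o+d*z[:,None]
def proj(c,X):
    X=np.atleast_2d(X); K=np.array([[c['fx'],0,c['cx']],[0,c['fy'],c['cy']],[0,0,1]])
    return cv2.projectPoints(X,cv2.Rodrigues(np.array(c['R']))[0],np.array(c['t'],float),K,np.array([c['k1'],0,0,0.]))[0].reshape(-1,2)
def cloud(c,mask):
    v,u=np.nonzero(mask&(c['range_z']>0)); return pts(c,np.c_[u,v])
E
python3 - <<'E'
from h import *
for n in ['scene','top','wrist']:
    c=read_camera(n); cv2.imwrite(f'pics/{n}0.png',c['img'])
    for k in ['vise','socket','socket_lid','crank_grip','moving_jaw','fixed_jaw']:
        for m in models.masks_of(c,k)[:3]:
            P=cloud(c,m['pixels'])
            print(n,k,round(m['p'],2),np.int32(m['rect']),m['pixels'].sum(),np.round(np.median(P,0),3) if len(P) else '')
print(monitor.get_state())
E
```

```text
pics
scene vise 0.88 [226 193 365 319] 6662 [ 0.616 -0.051  0.118]
scene vise 0.73 [366 128 406 162] 942 [0.427 0.43  0.054]
scene socket 0.93 [306  94 334 141] 997 [0.262 0.284 0.113]
scene socket 0.82 [160 184 210 237] 1357 [ 0.311 -0.219  0.115]
scene socket 0.74 [297 185 344 246] 1556 [0.586 0.049 0.236]
scene socket_lid 0.71 [299 186 335 228] 836 [0.567 0.055 0.237]
scene socket_lid 0.7 [165 193 203 224] 643 [ 0.312 -0.212  0.118]
scene socket_lid 0.68 [307  90 330 125] 415 [0.242 0.302 0.117]
scene crank_grip 0.62 [226 299 249 315] 156 [ 0.627 -0.229  0.082]
scene crank_grip 0.6 [233 203 289 240] 396 [ 0.41  -0.03   0.007]
scene moving_jaw 0.97 [275 216 321 265] 1459 [ 0.584 -0.02   0.163]
scene moving_jaw 0.27 [223 249 284 315] 657 [ 0.592 -0.184  0.1  ]
scene fixed_jaw 0.15 [350 190 395 262] 746 [0.638 0.231 0.022]
top vise 0.68 [279 158 309 210] 1123 [ 0.571 -0.017  0.163]
top vise 0.56 [225 156 382 224] 6356 [ 0.561 -0.038  0.119]
top socket 0.98 [248 150 284 211] 1633 [0.569 0.056 0.235]
top socket 0.75 [346 256 380 317] 1333 [ 0.301 -0.205  0.115]
top socket 0.55 [153 279
[... 370 characters left out ...]
.87 [234 157 254 206] 771 [0.569 0.121 0.164]
{'t': 1.05, 'qpos': array([-1.44821438e+00,  3.26199878e-01, -1.92594378e-01,  1.05200295e+00,
        1.50306615e-05,  1.43659385e+00]), 'qvel': array([ 5.69545847e-04,  6.87923143e-04, -1.08651056e-03,  6.79431466e-06,
        1.91425325e-03,  3.75608762e-04]), 'tau': array([ 9.15688679e-05, -4.43338430e+01,  2.62760961e+01,  1.07580472e-03,
       -2.24556929e-04,  1.02598463e-06]), 'ee_pos': array([ 0.13969998, -0.53198227,  0.30388304]), 'ee_rot': array([ 2.08457425,  0.26912231, -2.08454265]), 'force': array([-0.12512218,  0.25088509, -0.40891798]), 'torque': array([-0.0060362 ,  0.06744806, -0.01158871]), 'finger_gap': 0.08517615212011229}
```

```bash
python3 - <<'E'
import cv2
a=cv2.imread('pics/scene0.png')[90:340,130:430];b=cv2.imread('pics/top0.png')[100:350,130:430]
cv2.imwrite('pics/s1.png',cv2.resize(a,None,fx=2.6,fy=2.4,interpolation=3));cv2.imwrite('pics/t1.png',cv2.resize(b,None,fx=2.6,fy=2.4,interpolation=3))
E
```

```text
(no output)
```

View pics/s1.png

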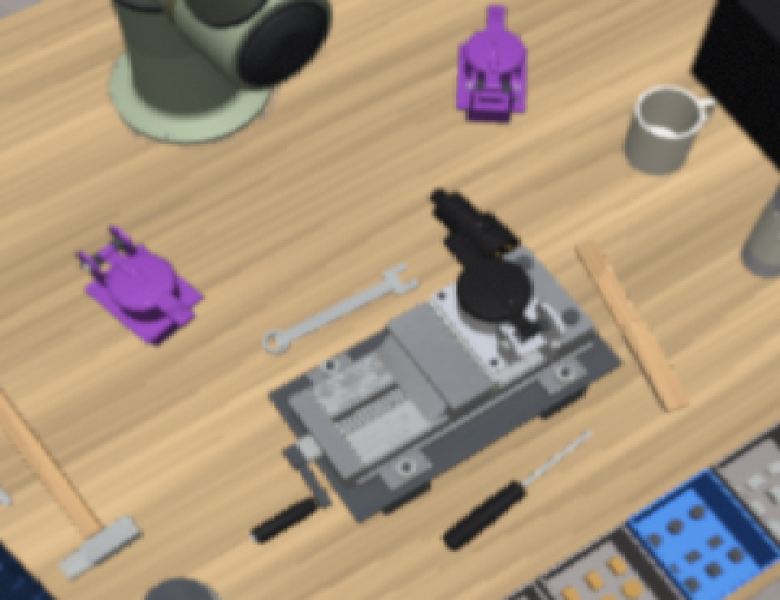

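View pics/t1.png

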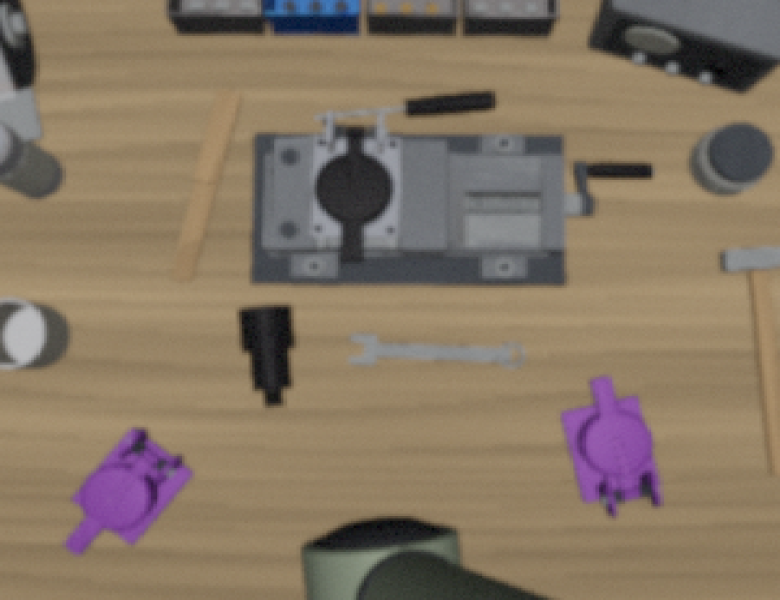

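View pics/scene0.png

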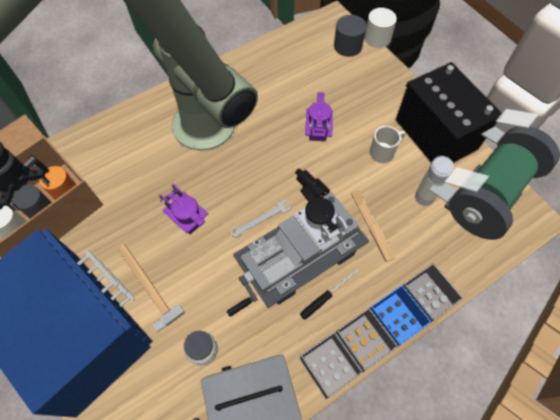

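View pics/top0.png

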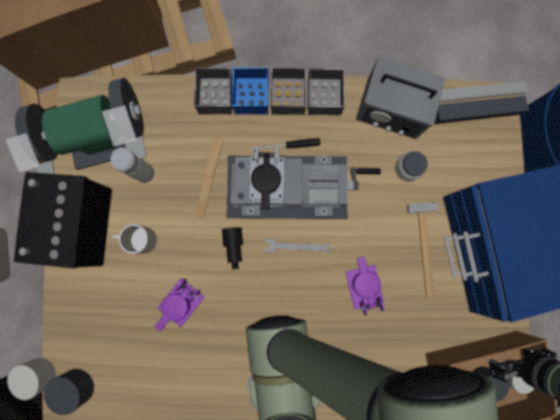

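```bash
python3 - <<'E'
from h import *
C={n:read_camera(n) for n in ['scene','top','wrist']}
cv2.imwrite('pics/w0.png',C['wrist']['img'])
for n in ['scene','top']:
    c=C[n]; P=cloud(c,np.ones((420,560),bool))
    box=(P[:,0]>.4)&(P[:,0]<.72)&(P[:,1]>-.36)&(P[:,1]<.2)
    Q=P[box]
    r=Q[(abs(Q[:,2]-.075)<.006)&(Q[:,1]>-.2)]
    print(n,len(r),cv2.minAreaRect(np.float32(r[:,:2]*1000)))
    print('hist z',[(z,int((abs(Q[:,2]-z)<.003).sum())) for z in np.arange(0,.26,.006).round(3)])
    ms=models.masks_of(c,'crank_grip')
    for m in ms[:2]:
        g=cloud(c,m['pixels']); 
        print('crank',m['p'],g.min(0).round(3),g.max(0).round(3),np.median(g,0).round(3))
    h=Q[(Q[:,1]<-.2)&(Q[:,2]>.02)&(Q[:,0]<.68)]
    print('far pts',h.min(0).round(3),h.max(0).round(3),len(h))
    hh=h[h[:,2]>.05];print(cv2.minAreaRect(np.float32(hh[:,:2]*1000)),np.median(hh,0))
    s=max(models.masks_of(c,'socket_lid'),key=lambda m: np.median(cloud(c,m['pixels'])[:,2]))
    g=cloud(c,s['pixels']); g=g[g[:,2]>.2]; print('lid',g.min(0),g.max(0),np.median(g,0))
print(monitor.get_state()['t'])
c=C['wrist'];print(c['R'],c['t'],c['fx'])
E
```

```text
scene 1538 ((555.8939208984375, -17.26922607421875), (239.5161895751953, 372.0486145019531), 3.149484872817993)
hist z [(np.float64(0.0), 8379), (np.float64(0.006), 2109), (np.float64(0.012), 178), (np.float64(0.018), 105), (np.float64(0.024), 140), (np.float64(0.03), 56), (np.float64(0.036), 42), (np.float64(0.042), 46), (np.float64(0.048), 85), (np.float64(0.054), 119), (np.float64(0.06), 123), (np.float64(0.066), 77), (np.float64(0.072), 751), (np.float64(0.078), 1121), (np.float64(0.084), 248), (np.float64(0.09), 428), (np.float64(0.096), 223), (np.float64(0.102), 175), (np.float64(0.108), 226), (np.float64(0.114), 264), (np.float64(0.12), 1020), (np.float64(0.126), 549), (np.float64(0.132), 130), (np.float64(0.138), 87), (np.float64(0.144), 105), (np.float64(0.15), 100), (np.float64(0.156), 76), (np.float64(0.162), 623), (np.float64(0.168), 709), (np.float64(0.174), 35), (np.float64(0.18), 1), (np.float64(0.186), 22), (np.float64(0.192), 300), (np.float64(0.198), 68), (np.float64(0.204), 27), (np.float64(0.21), 30), (np.float64(0.216), 25), (np.float64(0.222), 23), (np.float64(0
[... 1658 characters left out ...]
, (np.float64(0.24), 399), (np.float64(0.246), 23), (np.float64(0.252), 39), (np.float64(0.258), 2)]
crank 0.46 [ 0.614 -0.261 -0.006] [ 0.653 -0.189  0.087] [ 0.624 -0.225  0.08 ]
far pts [ 0.513 -0.36   0.02 ] [ 0.68  -0.201  0.087] 563
((646.6566162109375, -280.4150695800781), (159.2662353515625, 67.32322692871094), 89.4945297241211) [ 0.63114176 -0.33441385  0.07551701]
lid [0.49335859 0.01979293 0.20249876] [0.62139942 0.09258274 0.24272825] [0.56373868 0.05740668 0.23627786]
1.4
[[ 2.53476170e-01 -9.67341563e-01 -3.62633403e-04]
 [-9.22159370e-01 -2.41750106e-01  3.01958578e-01]
 [-2.92184749e-01 -7.62048980e-02 -9.53320977e-01]] [-0.54909891 -0.03973692  0.37860541] 324.85868718071885
```

View pics/w0.png

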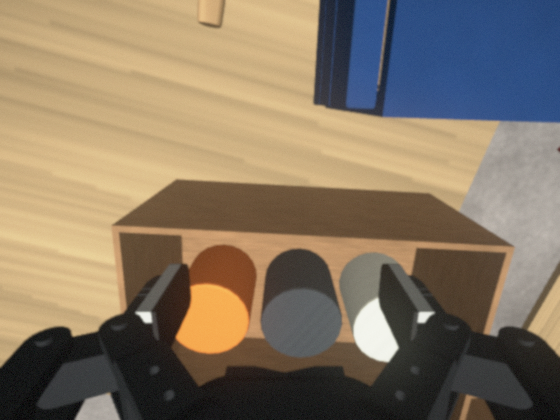

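```bash
python3 - <<'E'
from h import *
s=monitor.get_state();R=Ro.from_rotvec(s['ee_rot']);print(R.as_matrix().round(3))
c=read_camera('top');P=cloud(c,np.ones((420,560),bool))
for x in np.arange(.1,.8,.1):
  for y in np.arange(-.7,-.1,.1):
    k=(abs(P[:,0]-x)<.05)&(abs(P[:,1]-y)<.05); print(f'{P[k,2].max() if k.any() else -1:.2f}',end=' ')
  print(x)
w=read_camera('wrist');Cc=-w['R'].T@w['t'];print('cam in tool',R.inv().apply(Cc-s['ee_pos']), 'camaxes in tool',(w['R']@R.as_matrix()).round(3))
# riser edges in top cam
Q=P[(abs(P[:,2]-.076)<.006)&(P[:,0]>.45)&(P[:,0]<.7)&(P[:,1]>-.2)&(P[:,1]<.2)]
for y in np.arange(-.18,.18,.02):
    q=Q[abs(Q[:,1]-y)<.01]; 
    if len(q): print(round(y,2),np.percentile(q[:,0],[1,99]).round(4),len(q))
for x in np.arange(.47,.68,.02):
    q=Q[abs(Q[:,0]-x)<.01]; 
    if len(q): print('x',round(x,2),np.percentile(q[:,1],[1,99]).round(4),len(q))
J=P[(abs(P[:,2]-.165)<.004)&(P[:,0]>.45)&(P[:,0]<.7)&(P[:,1]>-.2)&(P[:,1]<.2)]
for lo,hi in((-.1,.05),(.1,.2)):
    j=J[(J[:,1]>lo)&(J[:,1]<hi)];print(cv2.minAreaRect(np.float32(j[:,:2]*1000)),np.percentile(j,[2,98],axis=0))
E
```

```text
[[-0.     0.254 -0.967]
 [ 0.    -0.967 -0.254]
 [-1.    -0.    -0.   ]]
0.15 0.27 0.50 0.15 0.01 0.01 0.1
0.22 0.41 0.50 0.01 0.13 0.85 0.2
0.23 0.23 0.22 0.03 0.13 0.85 0.30000000000000004
0.22 0.23 0.22 0.18 0.01 0.12 0.4
0.23 0.23 0.23 0.03 0.01 0.13 0.5
0.22 0.22 0.22 0.08 0.09 0.13 0.6
0.01 0.01 0.01 0.16 0.14 0.08 0.7000000000000001
cam in tool [-0.06886813 -0.00073391 -0.0761396 ] camaxes in tool [[ 0.     1.     0.001]
 [-0.302 -0.     0.953]
 [ 0.953 -0.     0.302]]
-0.18 [0.6119 0.6338] 19
-0.16 [0.4882 0.6658] 126
-0.14 [0.4883 0.6663] 138
-0.12 [0.4881 0.666 ] 60
-0.1 [0.488  0.6657] 27
-0.08 [0.4876 0.6654] 47
-0.06 [0.4875 0.6649] 133
-0.04 [0.4874 0.6651] 110
-0.02 [0.4874 0.6648] 90
-0.0 [0.4871 0.6643] 90
0.02 [0.4869 0.6647] 86
0.04 [0.4869 0.5362] 88
0.06 [0.4866 0.5118] 62
0.08 [0.4863 0.5156] 42
0.1 [0.4862 0.6273] 22
0.12 [0.486  0.6637] 27
0.14 [0.4859 0.6629] 96
0.16 [0.4858 0.6632] 264
x 0.49 [-0.1631  0.1692] 530
x 0.51 [-0.1658  0.1703] 506
x 0.53 [-0.1662  0.1711] 38
x 0.55 [0.1626 0.1717] 27
x 0.57 [0.1629 0.1718] 27
x 0.59 [0.1633 0.1729] 26
x 0.61 [-0.1981  0.1732] 42
x 0.63 [-0.1976  0.1738] 58
x 0.65 [-0.1649  0.1712] 206
x 0.67 [-0.1636  0.1699] 152
((575.76904296875, -6.604835510253906), (56.76384353637695, 121.83399200439453), 89.79560089111328) [[ 0.51778602 -0.03453352  0.16116101]
 [ 0.63326034  0.01248479  0.1674619 ]]
((574.9765014648438, 121.77582550048828), (40.823646545410156, 121.74232482910156), 89.83134460449219) [[0.51667716 0.10248883 0.16128125]
 [0.63349341 0.14096357 0.16843283]]
```

```bash
python3 -m pendant '[[[-45,0,0,0,0,0,0],[-50,-14,-46,-8,0,0,0],[-50,-28,-92,-16,0,0,0],[-50,-42,-138,-24,0,0,0],[-50,-56,-184,-32,0,0,0],[-50,-70,-230,-40,0,0,0],[-50,-84,-276,-48,0,0,0],[-50,-98,-322,-56,0,0,0]]]'; python3 - <<'E'
from h import *
s=monitor.get_state();R=Ro.from_rotvec(s['ee_rot']);print(s['ee_pos'],R.as_matrix().round(3))
Rt=np.array([[0,1,0],[0,0,-1],[-1,0,0.]])
print(R.inv().apply(np.array([.625,-.233,.25])-s['ee_pos'])*1000,(R.inv()*Ro.from_matrix(Rt)).as_rotvec(degrees=True))
E
```

```text
t: 2.3
ee_pos: [0.4278, -0.3541, 0.3541]
ee_rot: [1.448, 1.033, -1.449]
force: [0.8, -1.2, -0.4]
finger_gap: 0.0856
[ 0.42777729 -0.35413271  0.35407608] [[ 0.     0.946 -0.325]
 [-0.001 -0.325 -0.946]
 [-1.     0.     0.   ]]
[ 104.07051863  147.12820808 -178.67394648] [-18.95747013   0.02619774  -0.0209762 ]
```

```bash
python3 -m pendant '[[[20,30,-36,-7,0,0,0],[40,60,-72,-14,0,0,0],[60,90,-108,-19,0,0,0],[80,120,-144,-19,0,0,0],[104,147,-179,-19,0,0,0],[104,147,-179,-19,0,0,0],[104,147,-179,-19,0,0,0]]]'; python3 - <<'E'
from h import *
s=monitor.get_state();R=Ro.from_rotvec(s['ee_rot']);print(s['ee_pos'],R.as_matrix().round(3))
c=read_camera('wrist');cv2.imwrite('pics/w1.png',c['img'])
P=cloud(c,np.ones((420,560),bool))
Q=P[(P[:,1]<-.2)&(P[:,1]>-.265)&(P[:,2]>.03)&(P[:,2]<.13)&(P[:,0]>.5)&(P[:,0]<.67)]
print(len(Q),Q.min(0),Q.max(0))
for y in np.arange(-.27,-.18,.01):
    q=P[(abs(P[:,1]-y)<.005)&(P[:,2]>.055)&(P[:,2]<.13)&(P[:,0]>.59)&(P[:,0]<.67)]
    if len(q)>5: print(round(y,2),len(q),np.percentile(q,[3,50,97],axis=0).round(4).tolist())
m=models.masks_of(c,'crank_grip'); print([(k['p'],k['rect']) for k in m])
E
```

```text
t: 3.0
ee_pos: [0.6243, -0.2337, 0.2482]
ee_rot: [1.211, 1.211, -1.213]
force: [-0.4, -1.2, 0.3]
finger_gap: 0.0853
[ 0.62428061 -0.23371123  0.24823218] [[-0.003  1.    -0.003]
 [ 0.001 -0.003 -1.   ]
 [-1.    -0.003 -0.001]]
2019 [ 0.61392013 -0.26497975  0.06970878] [ 0.63518446 -0.20001997  0.08409948]
-0.26 170 [[0.6158, -0.2644, 0.074], [0.6245, -0.2582, 0.0797], [0.6334, -0.2552, 0.0821]]
-0.25 313 [[0.615, -0.2546, 0.0725], [0.6245, -0.2498, 0.0806], [0.6342, -0.2452, 0.0828]]
-0.24 323 [[0.6143, -0.2446, 0.0721], [0.6245, -0.2399, 0.0804], [0.6349, -0.2352, 0.0826]]
-0.23 333 [[0.6145, -0.2346, 0.0726], [0.6246, -0.2298, 0.0805], [0.6348, -0.2254, 0.0826]]
-0.22 342 [[0.6146, -0.2247, 0.0727], [0.6246, -0.2199, 0.0805], [0.6347, -0.2153, 0.0825]]
-0.21 348 [[0.6147, -0.2146, 0.073], [0.6246, -0.2099, 0.0805], [0.6346, -0.2054, 0.0827]]
-0.2 367 [[0.6149, -0.2048, 0.0734], [0.6246, -0.2002, 0.08], [0.6336, -0.1954, 0.0825]]
-0.19 423 [[0.5905, -0.1946, 0.072], [0.621, -0.1875, 0.081], [0.6331, -0.1852, 0.1021]]
-0.18 1030 [[0.5911, -0.1847, 0.0723], [0.6114, -0.1799, 0.0889], [0.634, -0.176, 0.103]]
[(0.58, [273.4, 150.0, 301.1, 246.3]), (0.47, [273.7, 265.8, 357.2, 369.8])]
```

View pics/w1.png

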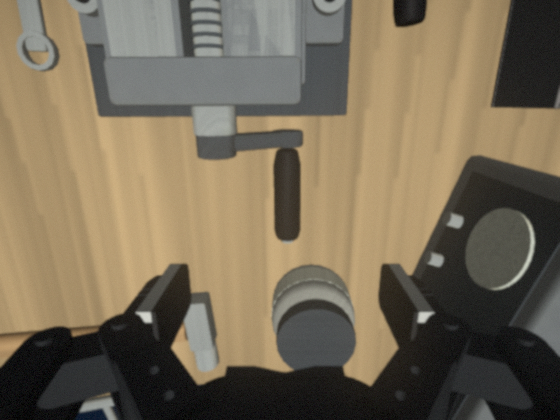

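```bash
python3 -m pendant '[[[40,0,0,0,0,0,0],[80,0,0,0,0,0,0],[110,0,0,0,0,0,0],[122,0,0,0,0,0,0],[122,0,0,0,0,0,0],[122,0,0,0,0,0,255],[122,0,0,0,0,0,255],[122,0,0,0,0,0,255]]]' 40; python3 -m pendant '[[[0,0,0,0,0,0,255],[0,0,0,0,0,0,255],[0,0,0,0,0,0,255],[0,0,0,0,0,0,255]]]'; python3 - <<'E'
from h import *
s=monitor.get_state();print(s)
c=read_camera('wrist');cv2.imwrite('pics/w2.png',c['img'])
E
```

```text
t: 3.9
ee_pos: [0.6251, -0.2356, 0.1299]
ee_rot: [1.213, 1.204, -1.212]
force: [-0.9, -0.2, 1.0]
finger_gap: 0.0436
t: 4.3
ee_pos: [0.6251, -0.2352, 0.1285]
ee_rot: [1.213, 1.205, -1.211]
force: [3.3, -0.3, 0.5]
finger_gap: 0.0192
{'t': 4.3, 'qpos': array([-4.70470618e-01,  6.86478156e-01, -7.09137832e-02,  8.11209156e-01,
        3.54976618e-04,  1.10499924e+00]), 'qvel': array([-0.00048159,  0.00286209, -0.00058675, -0.00018013,  0.00016142,
        0.000408  ]), 'tau': array([ -0.54524185, -57.5434649 ,  21.06665969,   1.15971565,
        -0.29250548,   0.07353502]), 'ee_pos': array([ 0.62506309, -0.23521799,  0.12854243]), 'ee_rot': array([ 1.21314435,  1.20492934, -1.21139612]), 'force': array([ 3.32882588, -0.33695994,  0.51822677]), 'torque': array([-0.0343593 , -0.60476026,  0.10528951]), 'finger_gap': 0.019156351969380928}
```

View pics/w2.png

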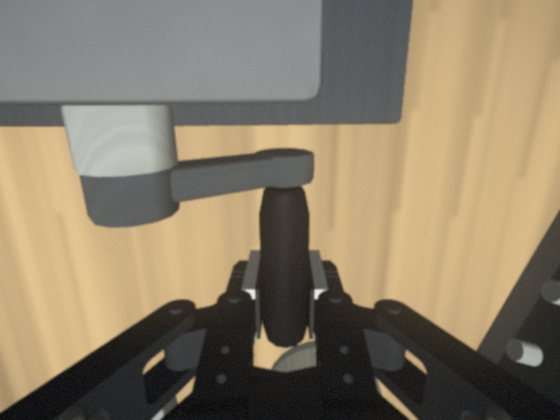

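```bash
python3 -m pendant '[[[0,0,0,0,0,0,190],[0,0,0,0,0,0,150],[0,0,8,0,0,0,150],[0,0,8,0,0,0,255],[0,0,8,0,0,0,255],[0,0,8,0,0,0,255],[0,0,8,0,0,0,255]]]';  python3 -m pendant '[[[11,-9,0,0,0,0,255],[19.5,-21,0,0,0,0,255],[24.5,-34,0,0,0,0,255],[26,-48.5,0,0,0,0,255],[26,-48.5,0,0,0,0,255]]]'
python3 - <<'E'
from h import *
c=read_camera('wrist');cv2.imwrite('pics/w3.png',c['img'])
E
```

```text
t: 5.05
ee_pos: [0.6243, -0.2439, 0.1277]
ee_rot: [1.212, 1.205, -1.214]
force: [2.6, -4.3, -4.3]
finger_gap: 0.0189
t: 5.55
ee_pos: [0.5757, -0.2441, 0.1039]
ee_rot: [1.212, 1.202, -1.213]
force: [0.1, -3.0, 4.3]
finger_gap: 0.0191
```

View pics/w3.png

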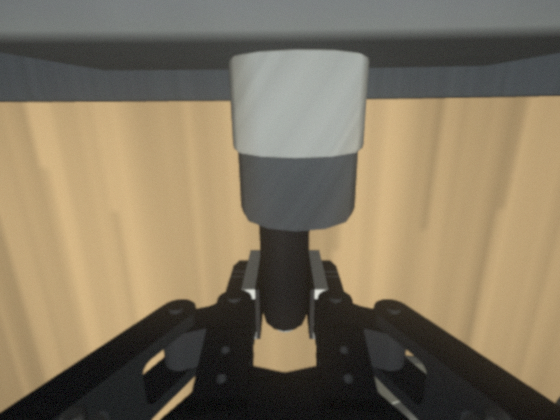

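```bash
python3 -m pendant '[[[-4,-18.7,0,0,0,0,255],[-14,-35,0,0,0,0,255],[-29,-46.7,0,0,0,0,255],[-47.3,-52.6,0,0,0,0,255],[-66.4,-51.9,0,0,0,0,255],[-84,-44.7,0,0,0,0,255],[-98.3,-32,0,0,0,0,255],[-107.3,-15,0,0,0,0,255]]]'
```

```text
t: 6.4
ee_pos: [0.5578, -0.2441, 0.2094]
ee_rot: [1.208, 1.209, -1.221]
force: [-7.5, -8.5, -2.4]
finger_gap: 0.0191
```

```bash
python3 -m pendant '[[[-2.7,19,0,0,0,0,255],[1.3,37.6,0,0,0,0,255],[11.4,53.8,0,0,0,0,255],[26.5,65.6,0,0,0,0,255],[44.6,71.5,0,0,0,0,255],[63.7,70.8,0,0,0,0,255],[81.4,63.6,0,0,0,0,255],[95.6,51,0,0,0,0,255]]]'; python3 - <<'E'
from h import *
c=read_camera('wrist');cv2.imwrite('pics/w4.png',c['img'])
c=read_camera('top');cv2.imwrite('pics/t2.png',cv2.resize(c['img'][140:240,210:400],None,fx=4,fy=4))
E
```

```text
t: 7.2
ee_pos: [0.6124, -0.2439, 0.1145]
ee_rot: [1.211, 1.203, -1.213]
force: [-5.1, -2.4, 17.5]
finger_gap: 0.019
```

View pics/w4.png

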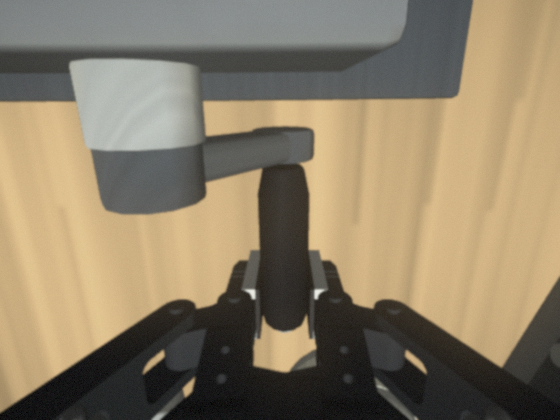

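View pics/t2.png

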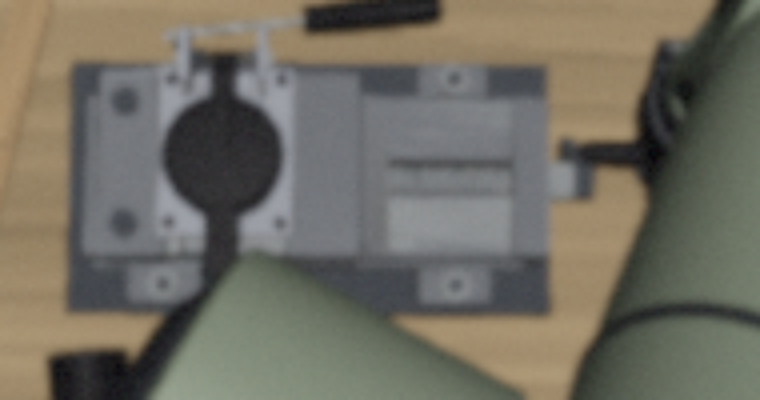

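```bash
python3 -m pendant '[[[9,-17,0,0,0,0,255],[11.7,-35.8,0,0,0,0,255],[7.7,-54.5,0,0,0,0,255],[-2.4,-70.7,0,0,0,0,255],[-17.5,-82.5,0,0,0,0,255],[-17.5,-82.5,0,0,0,0,255]]]'
```

```text
t: 7.9
ee_pos: [0.53, -0.2442, 0.1338]
ee_rot: [1.213, 1.2, -1.213]
force: [1.7, -4.4, 3.9]
finger_gap: 0.019
```

```bash
python3 -m pendant '[[[-8.8,-3.7,0,0,0,0,255],[-18,-5.9,0,0,0,0,255],[-27.7,-6.4,0,0,0,0,255],[-37.2,-5.2,0,0,0,0,255],[-42.8,-3.7,0,0,0,0,255],[-46.4,-2.4,0,0,0,0,255],[-46.4,-2.4,0,0,0,0,255]]]'
```

```text
t: 8.6
ee_pos: [0.527, -0.2442, 0.1764]
ee_rot: [1.21, 1.205, -1.216]
force: [2.9, -8.6, -7.4]
finger_gap: 0.0191
```

```bash
python3 -m pendant '[[[-2.5,1.1,0,0,0,0,255],[-5,2.4,0,0,0,0,255],[-5,2.4,0,0,0,0,255],[-5,2.4,0,0,0,0,255]]]'
```

```text
t: 9.0
ee_pos: [0.5284, -0.2442, 0.1801]
ee_rot: [1.21, 1.207, -1.218]
force: [3.2, -10.8, -13.8]
finger_gap: 0.0187
```

```bash
python3 -m pendant '[[[-3,1.7,0,0,0,0,255],[-5,2.7,0,0,0,0,255],[-5,2.7,0,0,0,0,255],[-5,2.7,0,0,0,0,255]]]'
```

```text
t: 9.4
ee_pos: [0.5288, -0.2442, 0.1808]
ee_rot: [1.208, 1.212, -1.223]
force: [3.8, -15.3, -37.1]
finger_gap: 0.019
```

```bash
python3 -m pendant '[[[5,-2,0,0,0,0,255],[8,-3.5,0,0,0,0,180],[8,-3.5,0,0,0,0,60],[8,-3.5,0,0,0,0,0],[8,-3.5,0,0,0,0,0],[-30,-3.5,0,0,0,0,0],[-80,-3.5,0,0,0,0,0],[-130,-3.5,0,0,0,0,0]]]'; python3 - <<'E'
from h import *
c=read_camera('wrist');cv2.imwrite('pics/w5.png',c['img'])
print(monitor.get_state()['qpos'])
E
```

```text
t: 10.2
ee_pos: [0.5279, -0.2418, 0.3191]
ee_rot: [1.213, 1.208, -1.213]
force: [0.5, -0.5, 0.3]
finger_gap: 0.0852
[-5.56680634e-01  3.66915054e-01 -6.89347480e-02  1.12225547e+00
  2.79947178e-04  1.01858923e+00]
```

View pics/w5.png

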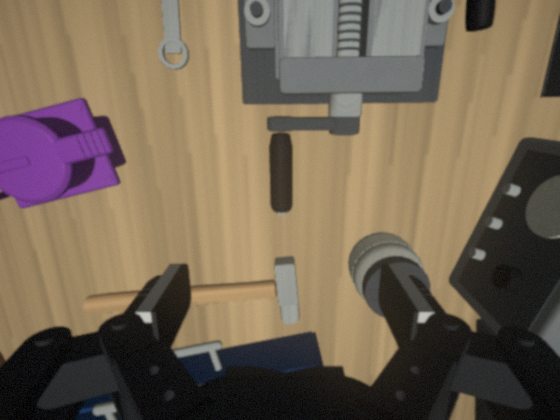

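```bash
cat >> h.py <<'E'
def go(pos,a):
    "pos TCP target, a = pitch deg (0 down, + = points back to robot); y=+world y"
    s=monitor.get_state();R=Ro.from_rotvec(s['ee_rot']);a=np.radians(a)
    x=np.array([-np.sin(a),0,-np.cos(a)]);y=np.array([0,1.,0]);T=Ro.from_matrix(np.c_[x,y,np.cross(x,y)])
    print('shift',(R.inv().apply(np.array(pos)-s['ee_pos'])*1000).round(1),'turn',(R.inv()*T).as_rotvec(degrees=True).round(1))
E
python3 - <<'E'
from h import *
go([.466,.059,.358],-20)
E
```

```text
shift [ -31.9  -65.7 -302. ] turn [-89.3 -14.9  15.5]
```

```bash
python3 -m pendant '[[[-35,-6,-27,-8,-1.4,1.4,0],[-45,-12,-55,-16,-2.7,2.8,0],[-45,-18,-82,-24,-4,4.2,0],[-45,-24,-110,-32,-5.4,5.6,0],[-45,-30,-137,-40,-6.8,7,0],[-45,-36,-165,-48,-8.2,8.4,0],[-45,-42,-192,-56,-9.5,9.8,0],[-45,-48,-220,-64,-10.9,11.2,0]]]'; python3 - <<'E'
from h import *
go([.466,.059,.358],-20)
E
```

```text
t: 11.05
ee_pos: [0.4809, -0.0209, 0.363]
ee_rot: [0.338, 1.281, -0.333]
force: [-0.3, 0.7, 0.5]
finger_gap: 0.0853
shift [ -3.3  65.6 -48.1] turn [-25.   -4.6   4.2]
```

```bash
python3 -m pendant '[[[-1,22,-16,-8,-1.5,1.4,0],[-2,44,-32,-16,-3,2.8,0],[-3,65,-48,-24,-4.6,4.2,0],[-3.3,65.6,-48,-25,-4.6,4.2,0],[-3.3,65.6,-48,-25,-4.6,4.2,0],[-3.3,65.6,-48,-25,-4.6,4.2,0]]]'; python3 - <<'E'
from h import *
s=monitor.get_state();print(Ro.from_rotvec(s['ee_rot']).as_matrix().round(3),s['qpos'].round(2))
c=read_camera('wrist');cv2.imwrite('pics/w6.png',c['img'])
ms=models.masks_of(c,'socket_lid');print([(m['p'],m['rect']) for m in ms])
P=cloud(c,np.ones((420,560),bool))
k=(P[:,2]>.22)&(P[:,2]<.26)&(abs(P[:,1]-.057)<.05)&(P[:,0]>.47)&(P[:,0]<.7)
L=P[k]
for x in np.arange(.49,.64,.01):
    q=L[abs(L[:,0]-x)<.005]
    if len(q)>4: print(round(x,3),len(q),np.percentile(q[:,1],[2,98]).round(4),np.median(q[:,2]).round(4))
print(L[:,0].min(),np.percentile(L[:,0],1))
t=read_camera('top');Pt=cloud(t,np.ones((420,560),bool))
L=Pt[(Pt[:,2]>.225)&(Pt[:,2]<.25)&(abs(Pt[:,1]-.057)<.05)&(Pt[:,0]>.47)&(Pt[:,0]<.53)]
print('top',len(L),L.min(0),L.max(0))
E
```

```text
t: 11.65
ee_pos: [0.4675, 0.0572, 0.3582]
ee_rot: [0.005, 1.223, -0.006]
force: [0.2, 0.3, -0.3]
finger_gap: 0.0855
[[ 0.341  0.008  0.94 ]
 [-0.002  1.    -0.007]
 [-0.94   0.001  0.341]] [-0.04 -0.07 -0.57  0.72  0.01 -0.03]
[(0.7, [241.3, 199.8, 335.2, 321.7])]
0.49 277 [0.0502 0.0694] 0.2325
0.5 458 [0.0489 0.07  ] 0.2358
0.51 359 [0.0493 0.0702] 0.2361
0.52 349 [0.0494 0.0706] 0.2359
0.53 420 [0.0454 0.0747] 0.2356
0.54 1023 [0.0337 0.0865] 0.2346
0.55 948 [0.0277 0.0923] 0.2357
0.56 903 [0.0251 0.095 ] 0.2361
0.57 787 [0.0249 0.095 ] 0.2363
0.58 650 [0.0268 0.0932] 0.2362
0.59 483 [0.0328 0.0874] 0.2359
0.6 202 [0.0417 0.0795] 0.2357
0.61 479 [0.0345 0.0859] 0.2376
0.62 748 [0.0317 0.0891] 0.2348
0.63 276 [0.0344 0.086 ] 0.2375
0.64 29 [0.0393 0.0921] 0.2407
0.4925617017685136 0.4935686574566586
top 108 [0.50257584 0.04793612 0.23228394] [0.52997746 0.06992491 0.2408438 ]
```

View pics/w6.png

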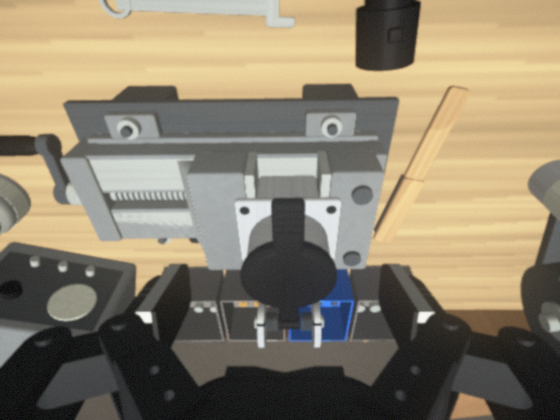

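```bash
python3 - <<'E'
from h import *
go([.4925,.0598,.282],-20)
E
```

```text
shift [79.8  3.  -2.3] turn [-0.4 -0.1  0.1]
```

```bash
python3 -m pendant '[[[35,2,-2,0,0,0,0],[65,2,-2,0,0,0,0],[80,2,-2,0,0,0,0],[80,2,-2,0,0,0,0],[80,2,-2,0,0,0,0]]]'; python3 - <<'E'
from h import *
go([.4925,.0598,.282],-20)
c=read_camera('wrist');cv2.imwrite('pics/w7.png',c['img'])
E
```

```text
t: 12.3
ee_pos: [0.4926, 0.0591, 0.2818]
ee_rot: [0.005, 1.225, -0.006]
force: [0.7, 0.7, 0.6]
finger_gap: 0.0855
shift [-0.2  0.7 -0. ] turn [-0.4 -0.2  0.1]
```

View pics/w7.png

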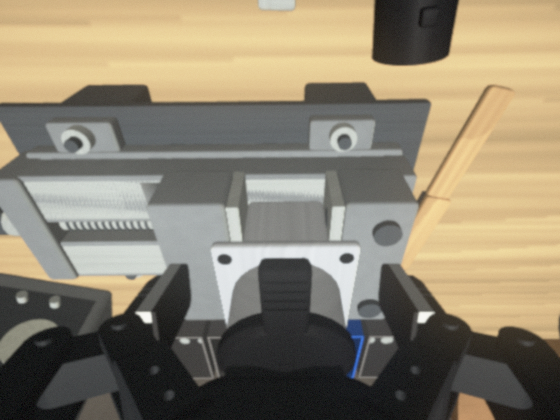

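```bash
python3 -m pendant '[[[0,0.7,0,0,0,0,255],[0,0.7,0,0,0,0,255],[0,0.7,0,0,0,0,255],[0,0.7,0,0,0,0,255],[0,0.7,0,0,0,0,255],[0,0.7,0,0,0,0,255],[0,0.7,0,0,0,0,255]]]' 60; python3 - <<'E'
from h import *
# arc: lid pin
p=np.array([.511+.1155,.0598,.231])
s=monitor.get_state();R=Ro.from_rotvec(s['ee_rot']);e=s['ee_pos'];print(e, s['force'])
for d in range(5,45,5):
    a=np.radians(d); Q=Ro.from_rotvec([0,a,0]).apply
    n=Ro.from_rotvec([0,a,0])
    e2=p+n.apply(e-p)
    print(d,(R.inv().apply(e2-e)*1000).round(1),(R.inv()*n*R).as_rotvec(degrees=True).round(2))
E
```

```text
t: 13.05
ee_pos: [0.4924, 0.0596, 0.2821]
ee_rot: [0.003, 1.224, -0.007]
force: [-3.0, -3.7, 3.9]
finger_gap: 0.0208
[0.49235634 0.059613   0.28210565] [-2.97255825 -3.71301048  3.8823243 ]
5 [-9.1  0.   8.6] [-0.02  5.   -0.03]
10 [-17.5   0.   17.9] [-0.03 10.   -0.06]
15 [-25.    0.1  28. ] [-0.05 15.   -0.09]
20 [-31.5   0.1  38.6] [-0.07 20.   -0.12]
25 [-37.2   0.2  49.8] [-0.09 25.   -0.15]
30 [-41.8   0.2  61.4] [-0.1  30.   -0.18]
35 [-45.4   0.3  73.4] [-0.12 35.   -0.21]
40 [-48.    0.3  85.7] [-0.14 40.   -0.24]
```

```bash
python3 -m pendant '[[[-4.6,0,4.2,0,2.5,0,255],[-9.1,0,8.6,0,5,0,255],[-13.4,0,13.2,0,7.5,0,255],[-17.5,0,18,0,10,0,255],[-21.3,0,23,0,12.5,0,255],[-25,0,28,0,15,0,255],[-31.5,0,38.6,0,20,0,255],[-31.5,0,38.6,0,20,0,255]]]'; python3 - <<'E'
from h import *
for n in ['wrist','top']:
    c=read_camera(n);cv2.imwrite(f'pics/{n}8.png',c['img'])
c=read_camera('scene');cv2.imwrite('pics/s8.png',cv2.resize(c['img'][150:290,240:400],None,fx=4,fy=4,interpolation=3))
E
```

```text
t: 13.85
ee_pos: [0.5178, 0.0595, 0.3243]
ee_rot: [0.004, 1.579, -0.005]
force: [-7.2, -3.5, 2.6]
finger_gap: 0.0212
```

View pics/wrist8.png

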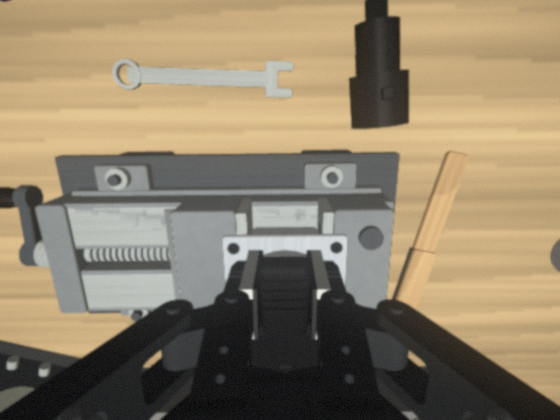

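View pics/s8.png

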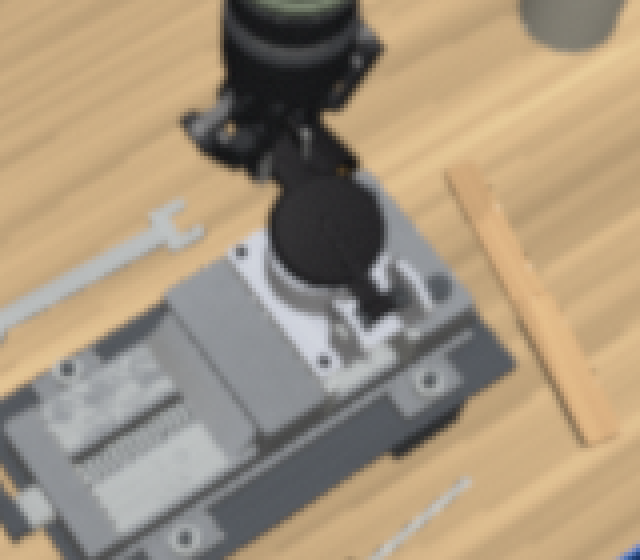

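```bash
python3 -m pendant '[[[-4.6,0,4.2,0,2.5,0,255],[-9.1,0,8.6,0,5,0,255],[-13.4,0,13.2,0,7.5,0,255],[-17.5,0,18,0,10,0,255],[-21.3,0,23,0,12.5,0,255],[-25,0,28,0,15,0,255],[-31.5,0,38.6,0,20,0,255],[-31.5,0,38.6,0,20,0,255]]]'; python3 - <<'E'
from h import *
C={n:read_camera(n) for n in ['wrist','top','scene']}
cv2.imwrite('pics/w9.png',C['wrist']['img'])
cv2.imwrite('pics/s9.png',cv2.resize(C['scene']['img'][150:290,240:400],None,fx=4,fy=4,interpolation=3))
for n in ['top','scene']:
    c=C[n]
    for m in models.masks_of(c,'socket_lid')[:3]:
        g=cloud(c,m['pixels']); 
        g=g[(g[:,2]>.235)&(g[:,0]<.605)&(abs(g[:,1]-.06)<.035)]
        if len(g)<40: continue
        # robust plane fit
        for _ in range(5):
            ce=g.mean(0);n_=np.linalg.svd(g-ce)[2][2];n_*=np.sign(n_[2]);r=(g-ce)@n_;g=g[abs(r)<max(.003,2*r.std())]
        print(n,len(g),ce.round(4),n_.round(3),'lid angle',np.arctan2(n_[0],n_[2]))
E
```

```text
t: 14.8
ee_pos: [0.5554, 0.0594, 0.3548]
ee_rot: [0.006, 1.933, -0.004]
force: [-10.9, -3.9, 8.2]
finger_gap: 0.0209
scene 560 [0.5794 0.0586 0.2764] [0.611 0.004 0.792] lid angle 0.6567037444203804
```

View pics/s9.png

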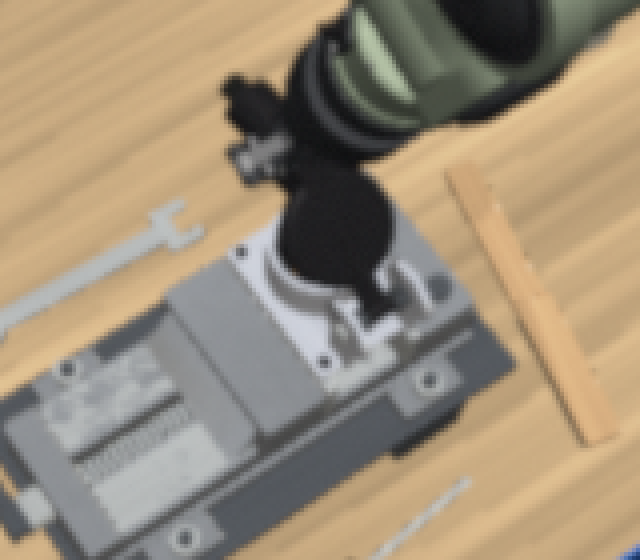

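View pics/w9.png

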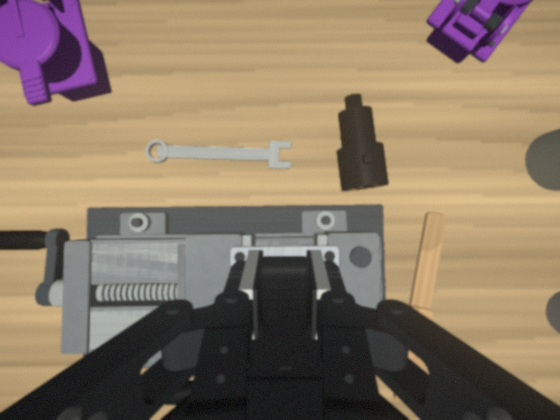

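```bash
python3 -m pendant '[[[0,0,0,0,0,0,255],[0,0,0,0,0,0,255],[0,0,0,0,0,0,255],[0,0,0,0,0,0,255],[0,0,0,0,0,0,255],[0,0,0,0,0,0,255],[0,0,0,0,0,0,255],[0,0,0,0,0,0,255]]]'; python3 - <<'E'
from h import *
s=monitor.get_state();e=s['ee_pos'];print(s['t'],e,s['force'],s['qvel'].round(4),'angle tcp',np.arctan2(e[2]-.231,.6265-e[0])-.3636)
for n in ['scene','top']:
    c=read_camera(n)
    for m in models.masks_of(c,'socket_lid')[:4]:
        g=cloud(c,m['pixels']);g=g[(g[:,2]>.235)&(g[:,0]<.605)&(abs(g[:,1]-.06)<.035)]
        if len(g)<40: continue
        for _ in range(5):
            ce=g.mean(0);n_=np.linalg.svd(g-ce)[2][2];n_*=np.sign(n_[2]);r=(g-ce)@n_;g=g[abs(r)<max(.003,2*r.std())]
        print(n,len(g),n_.round(3),'lid',np.arctan2(n_[0],n_[2]))
    P=cloud(c,np.ones((420,560),bool))
    F=P[(P[:,2]>.185)&(P[:,2]<.2)&(abs(P[:,1]-.06)<.045)&(P[:,0]>.52)&(P[:,0]<.64)]
    ce=F.mean(0);n_=np.linalg.svd(F-ce)[2][2];print('flange',len(F),ce.round(4),n_.round(3))
    J=P[(abs(P[:,2]-.165)<.005)&(abs(P[:,0]-.535)<.015)&(P[:,1]>-.1)&(P[:,1]<.16)]
    y=np.sort(J[:,1]);d=np.diff(y);i=d.argmax();print('jaw gap seen',y[i],y[i+1])
E
```

```text
t: 15.85
ee_pos: [0.5554, 0.0594, 0.3557]
ee_rot: [0.006, 1.925, -0.005]
force: [-6.1, -2.7, 2.5]
finger_gap: 0.021
15.85 [0.55542904 0.05939494 0.35567926] [-6.13853367 -2.69289156  2.53695471] [ 0.0005 -0.0003 -0.0012  0.0006  0.     -0.0002] angle tcp 0.6891048705667335
scene 572 [ 0.619 -0.009  0.785] lid 0.6674166620429983
scene 571 [ 0.619 -0.01   0.785] lid 0.6673208557340562
flange 368 [0.5885 0.0338 0.1927] [ 0.   -0.01  1.  ]
jaw gap seen 0.022370153647334468 0.13627439978153144
flange 0 [nan nan nan] [0. 0. 1.]
jaw gap seen -0.006237740205791129 -0.003846042101912344<stdin>:13: RuntimeWarning: Mean of empty slice.
  ret = um.true_divide(
```

```bash
python3 -c "
from station import job
print(job.finish_job())"
```

```text
the job is handed in; nothing more can be done
None
```

The job is handed in: the socket is gripped in the vise and the lid is still held in the gripper at about the 40-degree line. `finish_job` gives no verdict, so I don't know the official result.

- **Vise:** I wound the crank about 1.5 turns until it stopped dead, with about 37 N pushing on the handle, then let go. The handle came to rest about where a spring-back of 0.5 rad would put it. I had no way to measure the jaw force itself. That the jaws are tight rests on that hard stop and on the socket having moved to where the fixed jaw would hold it.
- **Lid:** I gripped the tongue across its width at 60 N and lifted it along its arc. It measured 0.67 rad from the depth fit of the lid surface and 0.69 rad from the arm position. That is within 0.02 rad of each other and inside the 0.60 to 0.80 band. The arm was standing still, with the fingers 21 mm apart on the 22 mm tongue.
- **Socket:** the flange is level to about 0.01 rad and sits at 193 mm, against about 192 mm expected if the socket is fully down on the bed.
- **Checks that failed:** the top camera could not see the lid and flange because the arm was in the way. My attempt to measure the jaw gap from the pictures gave nothing usable.
- **Other things on the bench:** I felt no contact with any of them, and they looked undisturbed in the wrist pictures. I did not measure their positions again at the end.

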